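# Set out the seasoning station

### The arm

A 7-joint arm with a two-finger parallel gripper is mounted at the origin on a cart in front of the work surface, level with it; the furniture and walls round the work are solid. World frame = base frame: x ahead of the robot, y to its left, z up, the work surface at z = 0. Lengths are in mm, angles in rad, forces in N, time in s.
With the tool pointing down it reaches from about 400 to 875 mm from the base axis. Payload 19.3 kg.
Tool frame: the origin (TCP) lies at the very end of the fingers, on their centre line; the grasp point (between the pads) lies 19 mm behind it (grip_point_offset is the z of the grasp point in the tool frame, in mm); z points along the fingers, y is the line along which they close (so a half turn about z gives the same grasp; the last joint's range is limited). The gripper opens to 85 mm and grips with 20 to 120 N. Pads are 22 mm wide; open, the fingers measure 114 mm over their backs; the gripper's body (76 mm by 85 mm) begins 54 mm behind the grasp point. The pads swing forward as they close: fully open they stand 13 mm farther back than shut.
Start: joints at [-1.404, 0.521, -0.036, 1.599, 0.021, 1.021, -0.113], TCP at [146.64, 607.545, 231.291] pointing down, gripper open.
Joint ranges: [-2.91, 2.91], [-0.3, 2.13], [-1.5, 1.42], [0.17, 2.43], [-1.26, 4.41], [0.16, 1.93], [-2.52, 2.52]. Speed limits (rad/s): [1.89, 1.89, 2.39, 2.39, 3.01, 3.01, 3.01].

### API

Orientations are given as a 3x3 rotation matrix whose columns are the frame's x, y, z axes.
In Python, from workcell import movep, movel, goto_joints, open_gripper, clamp, wait, inverse_kinematics, read_state, camera, PlanningError, finish_job, grip_point_offset gives the robot as it stands. Calls block until the motion is done:
- movep(position, orientation): joint-space move of the TCP to a pose.
- movel(position, frame=None, max_speed=150, guard=None): straight line of the TCP; frame=None keeps the orientation; max_speed is the mean speed in mm/s. With guard (N) it stops when the force on the tool has changed by that much, and returns True; else False.
- goto_joints(angles): joint-space move.
- open_gripper() and clamp(): open the fingers fully, or close them until they stop; the grip force is fixed at half the most.
- wait(seconds).
- inverse_kinematics(position, orientation): joint angles nearest the present ones, or None.
- read_state(): the state.
- camera(name): name is "side" or "top"; returns a dict with "image" (420x560x3 uint8, blue, green, red), "range_z" (420x560 float32, mm along the optical axis (not along the pixel's ray), 0 where there is no reading), "fx", "fy", "cx", "cy" (pixels), "cam_to_world" (4x4, takes a point from camera to world coordinates). Camera axes: x right, y up, looking along -z (the intrinsics and any distortion apply to the point x, -y, -z); pixel columns grow to the right and rows downward; lengths in mm; the calibration is good to about 2 mm. A picture is of the moment at which its call begins.
A pose or a line that the arm cannot do raises PlanningError and nothing moves.
- finish_job(): hands the job in; it is judged then, once.
The state is a dict: "time": time; "qpos": joint angles; "qvel": joint speeds; "joint_efforts": joint torques, N m; "eef_pos": TCP position; "tool_rot": TCP orientation; "ft_force": force on the tool from outside, world axes, zero at the start; "torque": the same for the moment, N m; "finger_gap": finger opening in mm; "gripper_force": force on a finger pad.
Only numpy, scipy, OpenCV 4.12 (cv2) and the standard library are available. Lean on these libraries where they do the work, as an engineer would, in place of code of your own. Each camera call takes 0.05 s, during which the arm holds its last target. There are 200 camera calls.

### The job

Set out the cooking station: stand the wooden pepper mill in the wooden dish, the grey shaker in the silver metal dish and the red-capped spice jar in the red dish, each flat on the dish floor inside its rim, and lay the teaspoon lengthwise in the white spoon rest, flat inside its lip. Keep the mill, the shaker and the jar upright all the way, and leave the food tin standing among them where it is.

Things in the scene. Friction and masses are not known exactly. Their poses are not given: they have to be found in the camera images.
- pepper_mill: Turned wooden pepper mill with a small metal knob, 165 mm tall, loose. Origin at the centre of its underside, z up. Foot 58 mm across; waisted below the head; round wooden head 49 mm across from 120 to 154 mm height, a good place to grip; knob 12 mm across above it. The head does not turn.
- shaker: Grey table shaker with a perforated domed cap, 90 mm tall, loose. Origin at the centre of its underside, z up. Round body 44 mm across at its widest, cap 34 mm across from 74 to 90 mm height; can be gripped at about 55 mm height.
- spice_jar: Glass spice jar with a green label and a wide red cap, 106 mm tall, loose. Origin at the centre of its underside, z up. Glass about 42 mm across, cap 45 mm across from 85 mm height to the top; can be gripped at about 75 mm height.
- teaspoon: Steel teaspoon, 130 x 26 x 11 mm, lying flat, loose. Origin at the centre of its underside, half way along; x along it towards the bowl, z up. Bowl 26 mm wide at x = 42 mm, handle end 11 mm. It acts as a solid that tapers between these, widest about 5 mm above its underside: grip it across the middle (about 19 mm) with the fingertips within 2 mm of the worktop.
- wood_dish: Low round wooden dish for the pepper mill, 90 mm across, fixed to the worktop. Origin at the centre of its underside, z up. Its floor is 5 mm and its rim 12 mm above the worktop; wall 6 mm, so 78 mm across inside.
- red_dish: Low round red dish for the spice jar, 78 mm across, fixed to the worktop. Origin at the centre of its underside, z up. Its floor is 5 mm and its rim 12 mm above the worktop; wall 6 mm, so 66 mm across inside.
- steel_dish: Low round silver-coloured metal dish for the shaker, 78 mm across, fixed to the worktop. Origin at the centre of its underside, z up. Its floor is 5 mm and its rim 12 mm above the worktop; wall 6 mm, so 66 mm across inside.
- spoon_rest: White ceramic spoon rest, a flat oblong plate 173 x 73 mm, fixed to the worktop. Origin at the centre of its underside; x along its length, y across, z up. Its floor is 6 mm and its rounded lip 9 mm above the worktop; 155 x 55 mm inside the lip. The spoon may point either way along it.
- food_tin: Low food tin with a green label, 75 mm across, 58 mm tall, standing loose among the other things; not to be moved. Origin at the centre of its underside, z up.
Things that resemble listed ones, but are neither listed nor needed, are in the scene too. Of the things that look like the spoon_rest, the smaller one is meant.

How it is judged (in metres and radians):
At the end, for the whole second after the job is handed in: Mill in the wooden, shaker in the metal, jar in the red dish: within 12 mm of its centre, on its floor, upright within 0.15 rad. Teaspoon on the floor of the spoon rest, centred within 17 mm along and 15 mm across, lengthwise within 0.25 rad. All at rest (horizontal distance between pepper_mill and wood_dish below 0.012 m and z of pepper_mill in the frame of wood_dish between 0.002 and 0.009 m and angle between each of pepper_mill, shaker, spice_jar's own z axis and vertical below 0.15 rad and linear speed of each of pepper_mill, shaker, spice_jar, teaspoon below 0.02 m/s and angular speed of each of pepper_mill, shaker, spice_jar below 0.3 rad/s and horizontal distance between shaker and steel_dish below 0.012 m and z of shaker in the frame of steel_dish between 0.002 and 0.009 m and horizontal distance between spice_jar and red_dish below 0.012 m and z of spice_jar in the frame of red_dish between 0.002 and 0.009 m and x of teaspoon in the frame of spoon_rest between -0.017 and 0.017 m and y of teaspoon in the frame of spoon_rest between -0.015 and 0.015 m and z of teaspoon in the frame of spoon_rest between 0.003 and 0.012 m and angle between the x axis of teaspoon and the x axis of spoon_rest, either way round below 0.25 rad); the robot touches nothing.
It fails at once if the mill, the shaker or the jar is tipped by more than 0.7 rad (angle between any of pepper_mill, shaker, spice_jar's own z axis and vertical above 0.7 rad).
It fails at once if the food tin is moved by more than 25 mm or tipped (distance of food_tin from where it was at the start of the episode above 0.025 m or angle between food_tin's own z axis and vertical above 0.5 rad).
It also fails if it takes over 104 s, if anything falls off the work surface, if the arm or the gripper's body presses on something with over 40 N, if the wrist force passes 120 N, or if a joint passes its speed limit or range.

## Working session

There is one attempt and no reset: what is moved stays moved. The work goes in short steps, each a Python script; the robot and the scene stay as the last script left them, time stands still between calls to the robot, and variables do not carry over. Pictures are saved under pics/ and viewed, at most 14 in all, crops included, and the job is handed in when it is done.

```bash
ls; mkdir -p pics; python3 - <<'E'
from workcell import *
import cv2,pickle
for n in("top","side"):
    c=camera(n); cv2.imwrite(f"pics/{n}0.png",c["image"]); pickle.dump(c,open(f"{n}0.pkl","wb"))
    print(n,c["fx"],c["fy"],c["cx"],c["cy"],c["cam_to_world"].round(3).tolist(),[k for k in c])
s=read_state();print(s["time"],s["tool_rot"],s["finger_gap"],grip_point_offset)
E
```

```text
pics
top 480.31866575411243 480.31866575411243 275.88084120499116 207.70443058265596 [[-0.024, 0.997, -0.074, 366.709], [-1.0, -0.025, -0.007, 25.626], [-0.008, 0.074, 0.997, 1377.287], [0.0, 0.0, 0.0, 1.0]] ['image', 'range_z', 'fx', 'fy', 'cx', 'cy', 'cam_to_world']
side 526.0422218630251 526.0422218630251 283.87830553759966 209.57596705586386 [[-0.382, 0.61, -0.695, -768.114], [-0.924, -0.264, 0.276, 514.427], [-0.015, 0.747, 0.664, 1207.266], [0.0, 0.0, 0.0, 1.0]] ['image', 'range_z', 'fx', 'fy', 'cx', 'cy', 'cam_to_world']
0.1 [[-9.72092948e-01  2.34595984e-01 -1.57364613e-04]
 [ 2.34596026e-01  9.72092474e-01 -9.62562829e-04]
 [-7.28404181e-05 -9.72617651e-04 -9.99999524e-01]] 84.92781617649898 -18.700000000000003
```

View pics/top0.png

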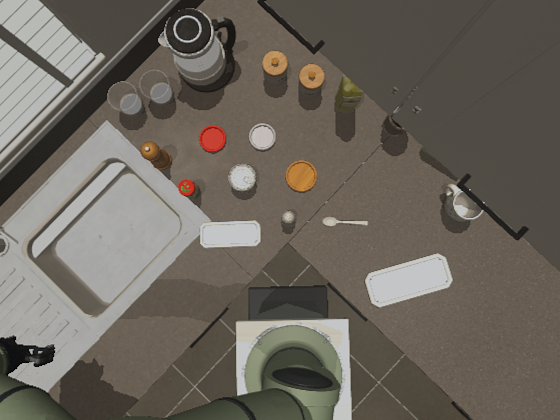

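View pics/side0.png

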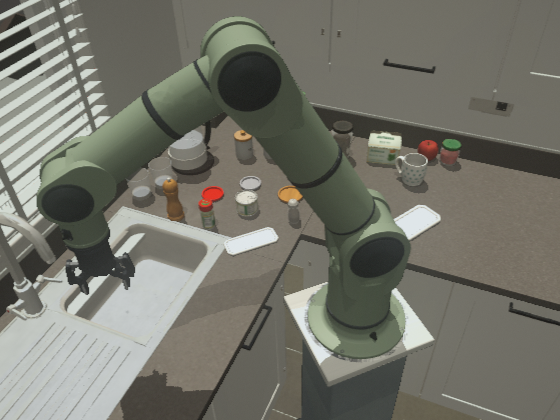

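The views show these things, in top-view pixels:
- **Objects:** mill head (152,150), red-capped jar (187,188), food tin (243,178), shaker (289,217) and teaspoon (345,222).
- **Dishes:** red (213,139), silver (262,137) and wooden (301,176).
- **White oblong plates:** (230,235), about 60 px long, and (409,280), about 88 px. At roughly 2.9 mm/px the first is about 173 mm, so it fits the smaller spoon rest.
- **Not needed:** the wooden-lidded jars at (275,62) and (311,76), and the glasses at upper left.

Next I measure and confirm with a crop.

```bash
cat > h.py <<'E'
import numpy as np, cv2
from workcell import *
def project_ray(c,u,v):
    T=c["cam_to_world"]; d=T[:3,:3]@np.array([(u-c["cx"])/c["fx"],-(v-c["cy"])/c["fy"],-1.]); return T[:3,3],d
def plane(c,u,v,z):
    o,d=project_ray(c,u,v); return (o+d*(z-o[2])/d[2])
def cloud(c):
    h,w=c["range_z"].shape; u,v=np.meshgrid(np.arange(w),np.arange(h)); r=c["range_z"]
    P=np.stack([(u-c["cx"])/c["fx"]*r,-(v-c["cy"])/c["fy"]*r,-r],-1)
    T=c["cam_to_world"]; W=P@T[:3,:3].T+T[:3,3]; W[r==0]=np.nan; return W
def blob(m,u,v,rad=45):
    """mask component nearest (u,v)"""
    n,l,s,ce=cv2.connectedComponentsWithStats(m.astype(np.uint8),connectivity=8)
    k=[i for i in range(1,n) if s[i,4]>=12 and np.hypot(*(ce[i]-(u,v)))<rad]
    return l==min(k,key=lambda i:np.hypot(*(ce[i]-(u,v)))) if k else None
def contour(m): return max(cv2.findContours(m.astype(np.uint8),cv2.RETR_EXTERNAL,cv2.CHAIN_APPROX_NONE)[0],key=cv2.contourArea)
E
python3 - <<'E'
from h import *; import pickle
c=pickle.load(open("top0.pkl","rb")); im=c["image"]; W=cloud(c); Z=W[...,2]
hsv=cv2.cvtColor(im,cv2.COLOR_BGR2HSV); H,S,V=cv2.split(hsv)
red=((H<6)|(H>174))&(S>150)&(V>90); org=(H>8)&(H<22)&(S>150)&(V>120); wh=(S<40)&(V>125)
def ring(name,m,u,v,z,rad=20):
    b=blob(m,u,v,rad); 
    if b is None: print(name,None);return
    k=contour(b); (x,y),r=cv2.minEnclosingCircle(k); e=cv2.fitEllipse(k); P=plane(c,*e[0],z)
    print(name,"px",np.round(e[0],1),"diam px",np.round(e[1],1),"world",P[:2].round(1),"n",b.sum())
ring("red_dish",red,213,139,12);ring("steel",wh,262,137,12);ring("wood",org,301,176,12)
ring("jarcap",red,187,188,106,12)
for n,(u,v) in dict(rest=(230,235),big=(409,280),spoon=(345,222)).items():
    b=blob(wh if n!="spoon" else (V>110)&(S<90)&(Z<40),u,v,20)
    if b is None: print(n,None);continue
    k=contour(b)[:,0].astype(float); P=np.array([plane(c,*p,9 if n!="spoon" else 5)[:2] for p in k]).astype(np.float32)
    (ce,sz,a)=cv2.minAreaRect(P); print(n,ce,sz,a,"n",b.sum())
    bx=cv2.boxPoints((ce,sz,a)); print(bx.round(1).tolist())
for n,(u,v) in dict(mill=(152,150),jar=(187,188),tin=(243,178),shaker=(289,217)).items():
    s=(slice(v-25,v+26),slice(u-25,u+26)); q=W[s]; zz=q[...,2]; print(n,"zmax",np.nanpercentile(zz,99.8).round(1),end=" ")
    for lo in (25,50,75,100,130):
        m=zz>lo
        if m.sum()>3: print(lo,m.sum(),np.nanmedian(q[m],0).round(0),((np.nanmax(q[m],0)+np.nanmin(q[m],0))/2)[:2].round(0),end=" | ")
    print()
print("table z",np.nanmedian(Z[195:215,320:360]))
cv2.imwrite("pics/crop1.png",cv2.resize(im[105:300,125:465],None,fx=2.3,fy=2.3,interpolation=cv2.INTER_CUBIC))
E
```

```text
red_dish px [212.1 138.2] diam px [26.2 26.4] world [673.8 213.7] n 579
steel px [262.  135.8] diam px [25.5 26.3] world [676.9  69.6] n 539
wood px [301.  175.5] diam px [29.8 30.2] world [558.7 -39.5] n 734
jarcap px [186.1 187.1] diam px [15.5 16.1] world [522.2 272. ] n 159
rest None
big (254.8090362548828, -333.85357666015625) (101.53863525390625, 239.8417510986328) 14.600930213928223 n 2997
[[175.39999389648438, -230.60000610351562], [235.89999389648438, -462.70001220703125], [334.20001220703125, -437.1000061035156], [273.70001220703125, -205.0]]
spoon (393.1466979980469, -169.7584686279297) (14.933259010314941, 25.42188262939453) 32.09001159667969 n 25
[[380.1000061035156, -163.0], [393.6000061035156, -184.5], [406.20001220703125, -176.60000610351562], [392.70001220703125, -155.0]]
mill zmax 165.5 25 509 [610. 353. 139.] [616. 361.] | 50 444 [611. 354. 143.] [618. 362.] | 75 345 [613. 356. 147.] [618. 362.] | 100 324 [614. 357. 148.] [618. 362.] | 130 285 [615. 358. 149.] [618. 362.] | 
jar zmax 112.1 25 332 [520. 270. 105.] [550. 302.] | 50 293 [520. 270. 106.] [549. 300.] | 75 254 [520. 272. 107.] [522. 273.] | 100 213 [523. 274. 107.] [523. 273.] | 
tin zmax 62.3 25 601 [552. 127.  56.] [553. 128.] | 50 567 [553. 128.  56.] [553. 129.] | 
shaker zmax 93.4 25 188 [434.   2.  83.] [434.   3.] | 50 152 [436.   2.  85.] [436.   3.] | 75 123 [437.   4.  87.] [437.   3.] | 
table z 1.2546455353929105
```

View pics/crop1.png

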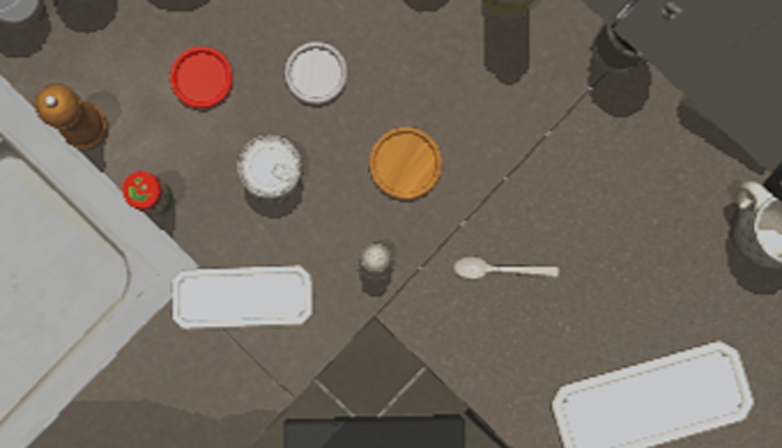

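The crop confirms them: the small plate is at crop (242,296), which is the rest meant. The large one at (655,400) is the look-alike. The spoon lies at crop (470–557,268) with its bowl to the left. The rest and spoon masks need refining.

```bash
python3 - <<'E'
from h import *; import pickle
c=pickle.load(open("top0.pkl","rb")); im=c["image"]; W=cloud(c); Z=W[...,2]
H,S,V=cv2.split(cv2.cvtColor(im,cv2.COLOR_BGR2HSV))
for n,(u0,u1,v0,v1),z,th in (("rest",(194,267,214,256),9,(165,175,185,195,205)),("spoon",(318,374,212,232),5,(110,125,140))):
  for t in th:
    m=np.zeros(V.shape,bool); m[v0:v1,u0:u1]=((V>t)&(S<90))[v0:v1,u0:u1]
    nn,l,s,ce=cv2.connectedComponentsWithStats(m.astype(np.uint8)); b=l==1+np.argmax(s[1:,4])
    k=contour(b)[:,0]; P=np.array([plane(c,*p,z)[:2] for p in k.astype(float)]).astype(np.float32)
    r=cv2.minAreaRect(P); print(n,t,np.round(r[0],1),np.round(r[1],1),round(r[2],1),b.sum(),cv2.boundingRect(k))
yy,xx=np.nonzero(b); Q=np.array([plane(c,x,y,5)[:2] for x,y in zip(xx,yy)]); print("pca",np.linalg.svd(Q-Q.mean(0),full_matrices=False)[2][0],Q.min(0),Q.max(0))
# heads: mask high points near each object
for n,(u,v),lo,z in (("mill",(152,150),118,137),("jar",(187,188),92,106),("shaker",(289,217),72,80),("tin",(243,178),45,58)):
    m=np.zeros(V.shape,bool); m[v-24:v+25,u-24:u+25]=(Z>lo)[v-24:v+25,u-24:u+25]
    b=blob(m,u,v,15); e=cv2.fitEllipse(contour(b)); print(n,np.round(e[0],1),np.round(e[1],1),plane(c,*e[0],z)[:2].round(1))
c=pickle.load(open("side0.pkl","rb")); im=c["image"]; W=cloud(c); Z=W[...,2]
H,S,V=cv2.split(cv2.cvtColor(im,cv2.COLOR_BGR2HSV)); red=((H<6)|(H>174))&(S>150)&(V>70); org=(H>6)&(H<22)&(S>150)&(V>120); wh=(S<40)&(V>125)
for n,m,u,v,z in (("red",red,213,194,12),("wood",org,290,194,12),("steel",wh,250,183,12)):
    b=blob(m,u,v,8)
    if b is None: print(n,None); continue
    e=cv2.fitEllipse(contour(b)); print("side",n,np.round(e[0],1),np.round(e[1],1),plane(c,*e[0],z)[:2].round(1))
for n,(u,v),lo in (("mill",(171,187),118),("jar",(206,205),80),("shaker",(294,203),60),("tin",(247,200),40)):
    q=W[v-14:v+15,u-14:u+15]; m=q[...,2]>lo; p=q[m]
    print("side",n,m.sum(),((np.nanmax(p,0)+np.nanmin(p,0))/2).round(0),np.nanmax(p[:,2]).round(0))
E
```

```text
rest 165 [407.1 177.2] [185.8  94.1] 88.8 1654 (194, 214, 66, 34)
rest 175 [397.8 168.6] [ 70.7 169.5] 0.9 1420 (200, 221, 60, 27)
rest 185 [397.7 168.2] [ 70.5 168.7] 0.9 1340 (200, 221, 60, 27)
rest 195 [397.3 167.2] [ 68.8 166.5] 0.9 1183 (201, 221, 59, 26)
rest 205 [363.9 221.7] [0. 0.] 0.0 1 (211, 246, 1, 1)
spoon 110 [ 417.9 -151.8] [145.8  47. ] 76.1 292 (318, 212, 51, 20)
spoon 125 [ 425.8 -160.3] [128.4  22.9] 88.6 207 (322, 217, 46, 9)
spoon 140 [ 425.7 -161.7] [125.5  22.9] 88.6 193 (323, 217, 45, 9)
pca [0.06575759 0.99783563] [ 415.07621699 -224.41097985] [438.4950108  -98.76801593]
mill [149.4 150.5] [17.9 19.8] [617.2 361.1]
jar [185.8 187.2] [16.1 16.7] [521.9 272.8]
shaker [287.5 216.7] [11.5 12.1] [437.9   3.5]
tin [241.4 176.9] [26.2 26.4] [552.5 127.8]
side red [210.2 195.7] [16.1 27.2] [653.9 228.5]
side wood [288.8 193.8] [12.6 22.4] [552.2 -30.5]
side steel [249.8 181.9] [12.4 22.7] [671.3  73.6]
side mill 186 [608. 365. 142.] 166.0
side jar 170 [519. 277.  96.] 110.0
side shaker 203 [221.  80. 289.] 517.0
side tin 322 [551. 130.  51.] 62.0
```

Positions agree across the views to a few mm. I'll do the shaker first.

```bash
cat >> h.py <<'E'
def R(yaw):  # tool down, y axis (closing) at yaw in the world plane
    y=np.array([np.cos(yaw),np.sin(yaw),0]); z=np.array([0,0,-1.]); return np.stack([np.cross(y,z),y,z],1)
def radial(p): return np.arctan2(p[1],p[0])
def st(tag):
    s=read_state(); print(tag,"t",round(s["time"],1),"p",np.round(s["eef_pos"],1),"gap",round(s["finger_gap"],1),"gf",round(float(np.max(s["gripper_force"])),1),"F",np.round(s["ft_force"],1),"q7",round(s["qpos"][6],2))
def pick(p,z,up,yaw=None):
    r=R(radial(p) if yaw is None else yaw); movep([p[0],p[1],up],r); st("above")
    g=movel([p[0],p[1],z],max_speed=200,guard=15); st(f"down {g}")
    if g: raise SystemExit("contact on the way down")
    clamp(); st("clamped"); movel([p[0],p[1],up],max_speed=200); st("lifted")
def place(p,z,up,yaw=None):
    r=R(radial(p) if yaw is None else yaw); movep([p[0],p[1],up],r); st("over")
    movel([p[0],p[1],z+12],max_speed=200); g=movel([p[0],p[1],z-2],max_speed=25,guard=5); st(f"set {g}")
    open_gripper(); movel([p[0],p[1],up],max_speed=250); st("released")
E
python3 - <<'E'
from h import *
pick((438,3.5),33,230); c=camera("top"); cv2.imwrite("pics/sh.png",c["image"])
E
```

```text
above t 2.5 p [438.2   4.3 229.9] gap 85.2 gf 0.0 F [-0.7  0.1  0. ] q7 0.11
down False t 3.6 p [438.4   3.5  33.6] gap 85.3 gf 0.0 F [ 0.  -0.6  0.5] q7 0.41
clamped t 4.1 p [438.3   3.6  33.8] gap 37.3 gf 58.1 F [-3.5  0.5 22.6] q7 0.41
lifted t 5.3 p [437.5   3.5 229.2] gap 37.3 gf 59.2 F [-0.3  0.6 -1.3] q7 0.12
```

```bash
python3 - <<'E'
from h import *
place((676.5,70),38.5,230); c=camera("top"); cv2.imwrite("pics/sh2.png",c["image"][90:300,130:400].repeat(2,0).repeat(2,1))
E
```

```text
over t 6.3 p [675.7  69.1 229.8] gap 37.1 gf 59.2 F [-0.7 -0.1 -0.4] q7 0.25
set True t 7.8 p [676.6  70.1  39. ] gap 37.1 gf 60.8 F [-0.6  0.4  8.6] q7 0.34
released t 9.3 p [675.9  70.1 228.7] gap 85.2 gf 0.0 F [ 0.2  0.3 -0.6] q7 0.25
```

View pics/sh.png

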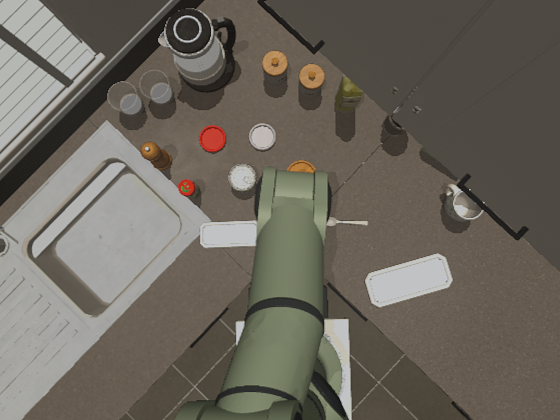

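The arm hides the shaker in that picture, but contact came at the expected height, so it is set down. The jar is next.

```bash
python3 - <<'E'
from h import *
pick((522,272.8),53,230); place((674,213.7),58.5,230); 
movep([617,361,260],R(radial((617,361)))); c=camera("top"); cv2.imwrite("pics/j.png",cv2.resize(c["image"][90:260,130:400],None,fx=2.5,fy=2.5))
import pickle; pickle.dump(c,open("j.pkl","wb"))
E
```

```text
above t 10.3 p [523.  271.5 230. ] gap 85.5 gf 0.0 F [-0.2 -0.1  0.3] q7 0.2
down False t 11.4 p [522.7 272.7  53.9] gap 85.3 gf 0.0 F [0.4 0.1 0.8] q7 0.32
clamped t 11.8 p [522.4 273.1  53.8] gap 43.0 gf 59.5 F [-0.7  0.6  9.5] q7 0.32
lifted t 12.9 p [521.5 272.7 229. ] gap 42.8 gf 61.0 F [-0.  -0.4 -1.4] q7 0.2
over t 13.6 p [673.8 213.2 228.6] gap 43.1 gf 61.0 F [ 0.6  0.4 -1. ] q7 0.23
set True t 15.0 p [674.1 213.8  58.9] gap 43.4 gf 61.5 F [-1.   0.2  7.3] q7 0.3
released t 16.3 p [673.4 213.7 228.9] gap 85.5 gf 0.0 F [ 0.1 -0.2 -1.1] q7 0.23
```

View pics/j.png

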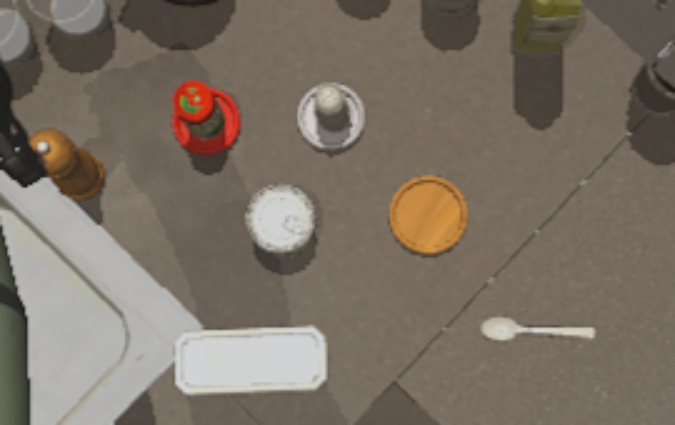

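The jar (crop 195,100) stands in the red dish, the shaker (330,100) stands in the silver dish, and the tin has not moved. I'll check these numerically, then do the mill: its head is gripped at 137 mm, so TCP is about 115.

```bash
cat >> h.py <<'E'
def heads(c,items):
    Z=cloud(c)[...,2]
    for n,(u,v),lo,z in items:
        m=np.zeros(Z.shape,bool); m[v-16:v+17,u-16:u+17]=(Z>lo)[v-16:v+17,u-16:u+17]
        b=blob(m,u,v,15)
        if b is None: print(n,None); continue
        e=cv2.fitEllipse(contour(b)); print(n,np.round(e[0],1),np.round(e[1],1),plane(c,*e[0],z)[:2].round(1))
E
python3 - <<'E'
from h import *; import pickle
heads(pickle.load(open("j.pkl","rb")),(("jar",(207,129),97,111),("shaker",(261,129),77,85),("tin",(241,177),45,58),("mill",(150,150),118,137)))
try: pick((617.5,361),115,260)
except PlanningError as e: print(e)
E
```

```text
jar [206.9 130.3] [16.  16.9] [673.2 213.7]
shaker [260.9 129.5] [11.7 12.2] [677.9  69.8]
tin [241.4 176.9] [26.3 26.3] [552.6 127.7]
mill [144.3 150.4] [25.4 29.1] [617.9 374.5]
above t 17.3 p [617.9 360.2 259.8] gap 85.6 gf 0.0 F [-0.4  0.2 -0.2] q7 0.19
down False t 18.2 p [618.2 361.1 116.3] gap 85.3 gf 0.0 F [ 0.7 -0.7  0.2] q7 0.25
clamped t 18.6 p [618.  361.2 116.3] gap 45.4 gf 60.6 F [-0.6  0.1 10.4] q7 0.25
lifted t 19.5 p [616.9 360.9 258.7] gap 45.9 gf 61.6 F [ 0.  -0.4 -2.1] q7 0.19
```

```bash
python3 - <<'E'
from h import *
movep([558.7,-39.5,260],R(radial((558.7,-39.5)))); st("over")
c=camera("side"); cv2.imwrite("pics/m.png",cv2.resize(c["image"][80:260,180:380],None,fx=3,fy=3))
E
```

```text
over t 21.0 p [559.3 -38.1 259.8] gap 45.5 gf 61.6 F [-0.   0.8 -1.5] q7 0.27
```

View pics/m.png

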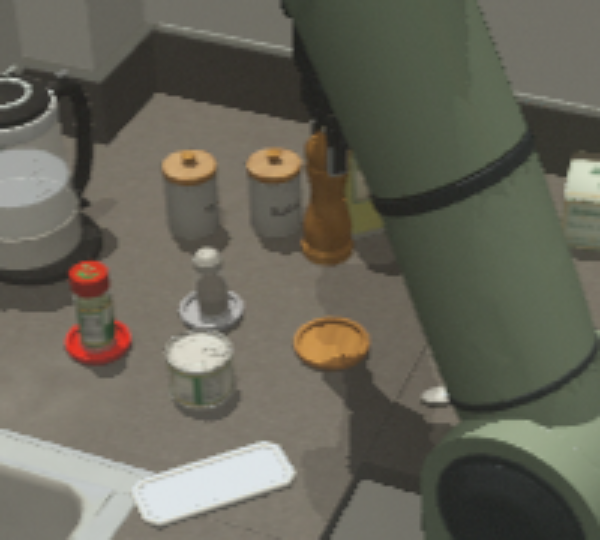

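The mill hangs upright with its foot at crop (328,252), above the wooden dish at (332,343). I'll check the foot's offset from the tool axis in the plane before lowering.

```bash
python3 - <<'E'
from h import *
c=camera("side"); T=c["cam_to_world"]
H,S,V=cv2.split(cv2.cvtColor(c["image"],cv2.COLOR_BGR2HSV)); m=(H>5)&(H<22)&(S>130)&(V>60)
p=read_state()["eef_pos"]
def px(P): q=T[:3,:3].T@(np.array(P)-T[:3,3]); return c["cx"]-c["fx"]*q[0]/q[2], c["cy"]+c["fy"]*q[1]/q[2]
zb=p[2]-116.3
for v in range(145,170,3):
    u=np.nonzero(m[v,270:310])[0]+270; print(v,u.min() if len(u) else None,u.max() if len(u) else None)
print("foot expected",px([p[0],p[1],zb]),px([p[0],p[1],zb+20]),"px/mm",px([p[0],p[1]+10,zb]),px([p[0]+10,p[1],zb]))
E
```

```text
145 284 294
148 283 294
151 282 295
154 281 296
157 282 295
160 281 296
163 281 296
166 283 294
169 None None
foot expected (np.float64(289.80606834328324), np.float64(162.22260576310757)) (np.float64(289.75904758490617), np.float64(157.41955257879675)) px/mm (np.float64(287.08210534481015), np.float64(162.93139769729933)) (np.float64(288.65914408947225), np.float64(160.6132156943234))
```

```bash
python3 - <<'E'
from h import *; import pickle
place((558.7,-41.5),121.3,300)
movep([425.7,-161,150],R(0.)); c=camera("side"); pickle.dump(c,open("s2.pkl","wb")); cv2.imwrite("pics/m2.png",cv2.resize(c["image"][120:260,180:400],None,fx=3,fy=3))
st("spoon above")
E
```

```text
over t 21.4 p [559.5 -41.1 301.1] gap 45.9 gf 62.2 F [-0.9  0.1 -2.2] q7 0.24
set True t 22.9 p [558.8 -41.5 121.3] gap 45.6 gf 62.9 F [-0.7  0.   7.5] q7 0.4
released t 24.2 p [558.2 -41.2 298.9] gap 85.4 gf 0.0 F [-0.6  0.6 -0.6] q7 0.24
spoon above t 25.2 p [ 427.1 -160.5  150.4] gap 85.3 gf 0.0 F [0.2 0.2 0.3] q7 0.72
```

View pics/m2.png

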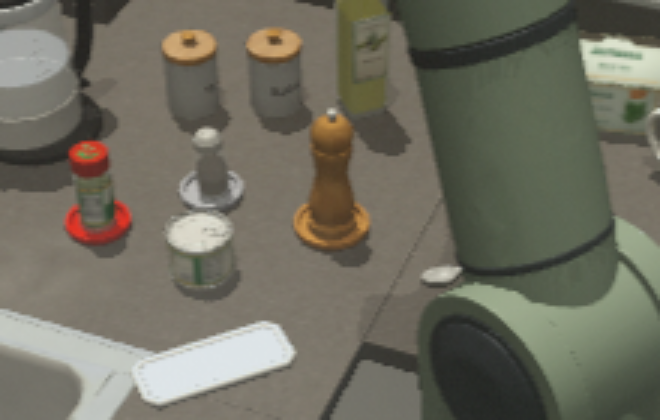

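The mill stands centred in the wooden dish (crop 332,180). Now the teaspoon.

```bash
python3 - <<'E'
from h import *
x,y,r=425.7,-160.5,R(-0.04)
movep([x,y,120],r); movel([x,y,15],max_speed=150); g=movel([x,y,0.8],max_speed=30,guard=6); st(f"down {g}")
clamp(); st("clamped"); movel([x,y,40],max_speed=60); st("lift")
movel([x,y,150],max_speed=150); st("up")
c=camera("top"); cv2.imwrite("pics/sp.png",cv2.resize(c["image"][160:300,250:430],None,fx=3,fy=3))
E
```

```text
down False t 26.9 p [ 425.6 -160.6    0.7] gap 85.6 gf 0.0 F [ 0.2 -0.6 -0.2] q7 0.92
clamped t 27.6 p [ 425.5 -160.4    1.1] gap 17.2 gf 58.1 F [-2.8  0.9 12. ] q7 0.92
lift t 28.4 p [ 425.7 -160.4   39.9] gap 16.9 gf 58.3 F [ 0.2 -0.4  0.3] q7 0.86
up t 29.2 p [ 425.4 -160.3  149.3] gap 16.6 gf 58.3 F [-0.1  0.8 -1.1] q7 0.69
```

```bash
python3 - <<'E'
from h import *
movep([397.8,168.3,150],R(0.016)); st("over")
c=camera("side"); cv2.imwrite("pics/sp2.png",cv2.resize(c["image"][130:270,180:380],None,fx=3,fy=3))
E
```

```text
over t 30.6 p [398.2 167.3 150. ] gap 16.8 gf 58.3 F [ 0.5 -0.8 -1.2] q7 0.01
```

View pics/sp2.png

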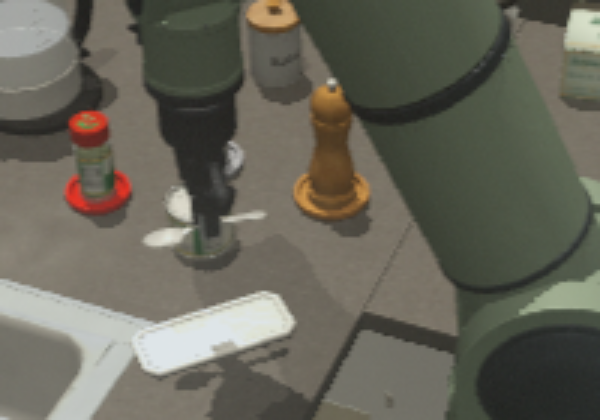

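The spoon is held level at its middle, from crop (145,240) to (265,213), above the rest. I'll release it about 2 mm above the floor so the opening fingers clear the lip.

```bash
python3 - <<'E'
from h import *; import pickle
x,y=397.8,168.3
movel([x,y,25],max_speed=150); g=movel([x,y,9],max_speed=25,guard=5); st(f"set {g}"); wait(.2)
open_gripper(); st("open"); movel([x,y,150],max_speed=120); st("up")
movep([425,-250,250],R(-0.4)); c=camera("top"); pickle.dump(c,open("f.pkl","wb"))
cv2.imwrite("pics/f.png",cv2.resize(c["image"][95:265,130:350],None,fx=3.4,fy=3.4))
heads(c,(("jar",(207,129),97,111),("shaker",(261,129),77,85),("tin",(241,177),45,58),("mill",(300,162),125,142)))
E
```

```text
set False t 32.4 p [397.8 168.2   9. ] gap 16.6 gf 58.3 F [-0.3 -1.  -0.3] q7 0.27
open t 33.2 p [397.8 168.3   9. ] gap 85.5 gf 0.0 F [-0.6  0.2 -0.5] q7 0.27
up t 34.6 p [397.6 168.2 149.5] gap 85.8 gf 0.0 F [0.  0.6 0.3] q7 0.02
jar [206.9 130.5] [16.  17.2] [672.8 213.7]
shaker [260.8 129.5] [11.8 11.9] [677.9  70.1]
tin [241.4 176.9] [26.1 26.3] [552.7 127.7]
mill [303.2 167.9] [18.1 18.7] [560.1 -39.5]
```

View pics/f.png

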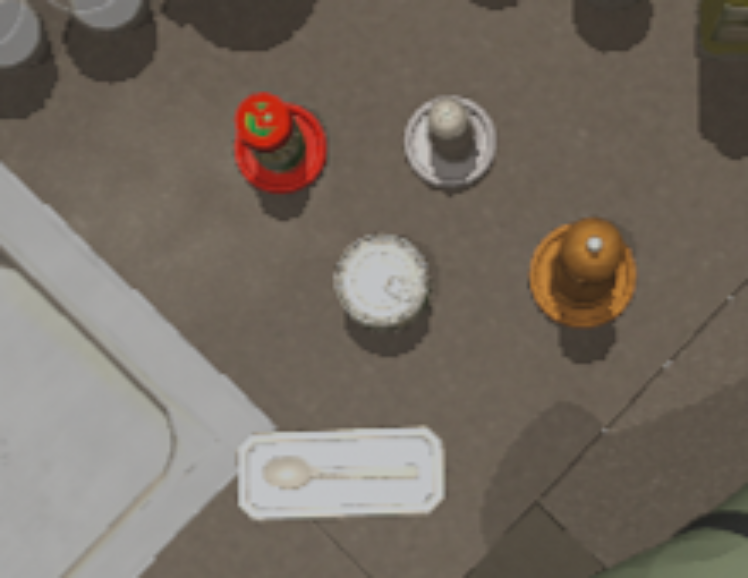

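The spoon (crop 263–419, 472) is centred and lengthwise in the rest (238–444). All three upright items are within about 2 mm of their dish centres, and the tin has not moved.

```bash
python3 -c "
from workcell import *
wait(0.5); print(finish_job())"
```

```text
the job is handed in; nothing more can be done
None
```

The job is handed in: the mill, shaker and jar stand in their dishes within about 2 mm of centre, the teaspoon lies lengthwise in the small spoon rest, and the tin is unmoved, all by the last top-camera picture at about 35 s; no verdict was returned.

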